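# Lay out a shaft run-out check on the surface plate

## Robot

A 6-joint arm with a two-finger parallel gripper is mounted at the origin on the work surface. World frame = base frame: x ahead of the robot, y to its left, z up, the work surface at z = 0. Lengths are in m, angles in rad, forces in N, time in s.
With the tool pointing down it reaches from about 0.3 to 0.875 m from the base axis. Payload 6.4 kg.
Tool frame: the origin (TCP) lies midway between the tips of the shut fingers; the grasp point (between the pads) lies 19 mm behind it (ctrl.tcp_to_grasp is the distance from the TCP to the grasp point, in m); z points along the fingers, y is the direction in which the jaws open and shut (so a half turn about z gives the same grasp; the last joint's range is limited). The gripper opens to 85 mm and grips with 20 to 120 N. Pads are 22 mm wide; open, the fingers measure 114 mm over their backs; the gripper's body (76 mm by 85 mm) begins 54 mm behind the grasp point. The pads swing forward as they close: fully open they stand 13 mm farther back than shut.
Start: joints at [-1.392, 0.181, 1.607, -0, 1.354, -0.206], TCP at [0.216, -0.533, 0.231] pointing down, gripper open.
Joint ranges: [-2.99, 2.99], [-0.89, 2.07], [0.3, 2.58], [-1.14, 4.28], [0, 2.63], [-3.12, 3.12]. Speed limits (rad/s): [2.57, 2.57, 3.01, 3.14, 3.14, 3.14].

## Interface

Orientations are given as a unit quaternion [w, x, y, z].
In Python, from bench import monitor, imaging, order, spotter, ctrl gives the robot as it stands.
- The arm moves only by the shell command python3 -m pendant 'ROWS'. ROWS is JSON, a list that holds one entry, the list of rows, each a list of 5 numbers: the shift along the world's x, y, z in mm, then the turn about the world's z in degrees, then the finger opening in mm, from 0 to 85.4. A call has 1 to 8 rows; each row shifts and turns the commanded pose from where the row before left it; what a row does not reach is not made up. A row lasts 1/8 s, in which the tool goes at most 62.5 mm and 10.7 degrees, less where a joint would pass 70% of its speed; a pose out of reach is approached as far as the arm can. A call with a gripper value outside its range is refused whole. The fingers move at their own pace and stop on an object; the grip force is fixed at half the most. Time passes only in rows, so rows that do not move let the fingers close. It gives the time, the measured TCP pose, the force and the opening at its end, in the units of the state.
- monitor.get_obs(): the state, without advancing time (a new reading comes with each control period).
- imaging.camera(name): name is "scene" or "top"; returns a dict with "img" (480x640x3 uint8, red, green, blue), "vfov" (degrees; the focal length in pixels is half the picture's height over the tangent of half this angle, whatever the lens; pixels are square), "cx", "cy" (the principal point, pixels), "origin" and "orientation" of the camera in the world. Camera axes: x right, y down, z forward; pixel columns grow to the right and rows downward; lengths in m; the calibration is good to about 2 mm. A picture is of the moment at which its call begins. There is no depth.
- order.hand_in(): hands the job in, once; it reports no verdict.
Trained networks look in the newest picture that a camera, given by its name, has taken for a name from the list of things; names that differ only in an ending like _2 or _b are one class to them, and where a whole thing is asked for, a point or a joint stands for the part that bears it (a point fixed in the world has none). Each returns a list of dicts, best first, with "confidence" (0 to 1); they miss things now and then, are a little off and sometimes report something else, mostly with a low value. They report only what shows in the picture. A call takes as long as a camera call. They do not tell look-alikes from the thing itself.
- spotter.recognise(camera, thing): "at" ([x, y, z] in m, in the coordinates of the camera as it stood for that picture, good to about 4 mm: the middle of the surface that is visible of it).
- spotter.tip_of(camera, thing): "at" ([x, y, z] in m, in the coordinates of the camera as it stood for that picture, good to about 4 mm: a listed point, or the origin of a listed thing).
The state is a dict: "time_s": time; "q": joint angles; "dq": joint speeds; "joint_efforts": joint torques, N m; "eef_pos": TCP position; "eef_rot": TCP orientation; "wrist_force": force on the tool from outside, world axes, zero at the start; "torque": the same for the moment, N m; "opening": opening from 0.0 (shut) to 1.0 (fully open).
Only numpy, scipy, OpenCV 4.12 (cv2) and the standard library are available. Lean on these libraries where they do the work, as an engineer would, in place of code of your own. Each camera call takes 0.05 s, during which the arm holds its last target. There are 200 camera calls.

## Task

Lay out the run-out check on the dark surface plate: stand the long V-block upright 90 mm from the end stop and the short V-block 90 mm from the dial stand (centre to centre), both in line between those two with their V grooves running along that line. Lay the shaft in both V grooves, midway between stop and stand with its thicker head towards the end stop, never letting it touch the plate, and stand the setting master upright on the plate 90 mm behind the middle of the shaft (on the side away from the robot). Let go of everything and leave the wrench, oil bottle and parts bin where they are.

Things in the scene. Friction and masses are not known exactly. Their poses are not given: they have to be found in the camera images.
- v_long_c (a point): Long V-block, loose, bare steel, 0.6 kg: 50 mm wide (x) by 46 mm long (y) by 40 mm high. A 90-degree V groove, 30 mm wide at the top and 15 mm deep, runs along its y in its top. Point: its centre, 20 mm above its underside; z is up. Starts standing on the bench. Grip it across its 50 mm width.
- v_short_c (a point): Short V-block, loose, bare steel, about 0.3 kg: same width (50 mm, x), height (40 mm) and groove as the long one, but only 24 mm long (y). The point is its centre, 20 mm above its underside; z is up. It starts standing on the bench.
- master_c (a point): Setting master, loose, turned steel, about 0.23 kg: a round foot 40 mm in diameter and 12 mm high with a 30 mm diameter neck above it, 36 mm high in all. The point is its centre, 18 mm above its underside. It starts standing on the bench.
- shaft_c (a point): Shaft, loose, bare metal, 0.45 kg: round bar 22 mm thick, 202 mm long, with a thicker round head (36 mm diameter, 14 mm long) at one end. Point: on its axis, half-way along; x points along it to the head (may be rolled about x). Starts level on a fixed wooden rest, axis 41 mm above the bench, free 45 mm either side of the point. Lying in the V-blocks its axis is 40.6 mm above their undersides.
- plate: Surface plate, fixed: dark slab 220 mm (x, away from the robot) by 360 mm (y, to the robot's left), top 30 mm above its origin (centre of its underside, on the bench); turned up to 8 degrees. The end stop and the dial stand stand on it 280 mm apart in a line along its y, 35 mm nearer the robot than its middle, one left and one right; which is which changes.
- stop: End stop, fixed on the plate: upright bare steel block 50 mm (x) by 30 mm (y) by 70 mm high with a small brass button 5 mm proud on both y faces. Origin: centre of its underside, on the plate's top. Its axes are parallel to the plate's.
- stand: Dial stand, fixed on the plate: grey box base 50 mm (x) by 40 mm (y) by 45 mm high with a thin post and a round dial, 38 mm in diameter, white face up, 85 mm high in all. Origin: centre of its underside, on the plate's top. Its axes are parallel to the plate's.
- wrench: Bystander: steel wrench 180 mm long lying on the bench beside the plate, origin under its middle. Leave it alone.
- oilcan: Bystander: yellow oil bottle, 60 mm diameter, 105 mm high, origin under its centre. Leave it alone.
- bin: Bystander: blue plastic bin of turned parts, 100 by 130 by 60 mm, origin under its centre. Leave it alone.
There are look-alikes about, which are no part of the job. Leave any pink look-alike of the part that bears v_short_c alone.

How it is judged:
By the outcome, as a careful person would: the job done as asked, in the order asked, and still so for the second after the job is handed in, with the robot touching nothing.
It also fails if it takes over 128 s, if anything falls off the work surface, if the arm or the gripper's body presses on something with over 40 N, if the wrist force passes 120 N, or if a joint passes its speed limit or range.

## Working session

There is one attempt and no reset: what is moved stays moved. The work goes in short steps, Python scripts to look and compute and a shell command to move; the robot and the scene stay as the last step left them, time stands still between calls to the robot, and variables do not carry over. Pictures are saved under pics/ and viewed, about 12 in all and at most 16, crops included, and the job is handed in when it is done.

```bash
ls; mkdir -p pics
cat > h.py <<'E'
import numpy as np,cv2
from scipy.spatial.transform import Rotation as R
from bench import monitor, imaging, order, spotter, ctrl
def cam(n):
    c=imaging.camera(n); o=np.array(c["orientation"],float)
    c["R"]=R.from_quat(np.r_[o[1:],o[0]]).as_matrix() if o.size==4 else o.reshape(3,3)
    c["o"]=np.array(c["origin"]); c["f"]=240/np.tan(np.radians(c["vfov"])/2); return c
def save(c,name,box=None,s=1):
    im=c["img"]
    if box: im=im[box[1]:box[3],box[0]:box[2]]
    im=cv2.resize(im,None,fx=s,fy=s,interpolation=cv2.INTER_CUBIC); cv2.imwrite("pics/"+name,im[:,:,::-1])
def w(c,p): return c["o"]+c["R"]@np.array(p)
def px(c,p):
    q=c["R"].T@(np.array(p)-c["o"]); return c["f"]*q[:2]/q[2]+[c["cx"],c["cy"]]
def ray(c,u,v,z):
    d=c["R"]@np.array([(u-c["cx"])/c["f"],(v-c["cy"])/c["f"],1]); return c["o"]+d*(z-c["o"][2])/d[2]
E
python3 - <<'E'
from h import *
np.set_printoptions(precision=4,suppress=True)
for n in("top","scene"):
    c=cam(n); save(c,n+"0.png"); print(n,c["o"],c["f"],c["cx"],c["cy"],c["R"].tolist())
    for t in "v_long_c v_short_c master_c shaft_c plate stop stand wrench oilcan bin".split():
        for d in spotter.tip_of(n,t)[:4]:
            p=w(c,d["at"]); print(t,round(d["confidence"],2),p,px(c,p).round())
E
```

```text
pics
top [ 0.2577 -0.0323  1.4929] 532.4381188453835 323.47941763728926 244.11014113912964 [[-0.010440107125606293, -0.9828912202851473, 0.1838908732090319], [-0.9997796949124383, 0.013609171749706536, 0.01597973983138956], [-0.01820894845941888, -0.18368353091842876, -0.9828167655597565]]
v_long_c 0.81 [0.5879 0.3456 0.0218] [199. 227.]
v_short_c 0.77 [0.3375 0.4157 0.021 ] [171. 316.]
v_short_c 0.73 [0.3628 0.3179 0.0179] [206. 306.]
v_short_c 0.6 [0.5474 0.4315 0.0235] [168. 241.]
v_short_c 0.56 [0.3687 0.212  0.0174] [245. 304.]
master_c 0.6 [0.4458 0.3845 0.0174] [184. 277.]
shaft_c 0.97 [0.5496 0.1903 0.0406] [252. 238.]
shaft_c 0.23 [ 0.6336 -0.4606 -0.0027] [480. 209.]
plate 0.94 [ 0.5674 -0.0982 -0.0025] [355. 233.]
stop 0.81 [ 0.5513 -0.2424  0.0308] [407. 236.]
stop 0.62 [0.5171 0.038  0.0284] [307. 249.]
stop 0.34 [0.5447 0.1905 0.0415] [252. 240.]
stand 0.53 [0.5161 0.0386 0.0336] [307. 249.]
stand 0.48 [ 0.6336 -0.4605 -0.001 ] [481. 209.]
wrench 0.63 [ 0.4459 -0.4108 -0.002 ] [467. 274.]
oilcan 0.57 [0.7423 0.1571 0.0016] [266. 176.]
bin 0.97 [ 0.6327 -0.4609 -0.0005] 
[... 408 characters left out ...]
  0.2116 0.0199] [375. 168.]
v_short_c 0.77 [0.3637 0.3136 0.02  ] [412. 156.]
v_short_c 0.69 [0.3346 0.4095 0.0217] [441. 138.]
v_short_c 0.63 [0.4572 0.2866 0.0184] [417. 187.]
master_c 0.63 [0.4454 0.3796 0.0184] [450. 174.]
master_c 0.49 [0.5507 0.1903 0.0403] [398. 223.]
shaft_c 0.7 [0.5499 0.1922 0.0351] [398. 224.]
plate 0.7 [ 0.5687 -0.1014  0.0024] [279. 275.]
plate 0.34 [0.7431 0.1555 0.0014] [417. 307.]
stop 0.65 [ 0.5443 -0.2417  0.0303] [213. 278.]
stand 0.9 [0.5139 0.0363 0.0348] [328. 230.]
wrench 0.72 [ 0.4422 -0.4159 -0.0028] [128. 270.]
oilcan 0.6 [0.7453 0.1515 0.003 ] [416. 308.]
bin 0.77 [ 0.6313 -0.4636 -0.0016] [120. 351.]
bin 0.29 [ 0.5496 -0.2411  0.027 ] [214. 281.]
```

Run:
```python
from h import *
c=cam("top"); save(c,"t1.png",(140,150,340,350),4)
c=cam("scene"); save(c,"s1.png",(280,90,520,270),3.3)
```

```text
(no output)
```

View pics/top0.png

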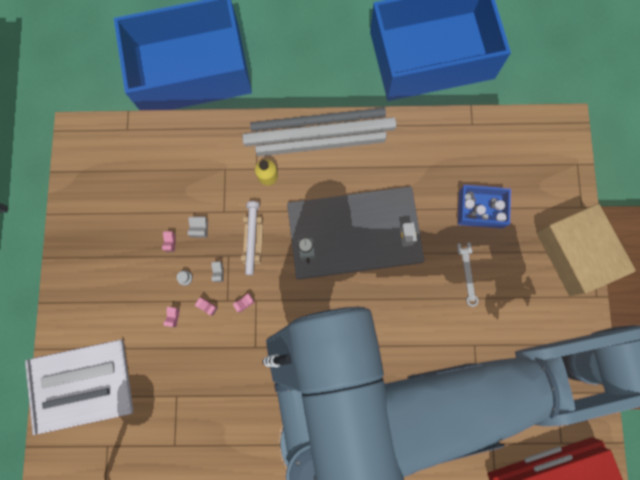

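```bash
python3 -c "
import cv2;a=cv2.imread('pics/t1.png');cv2.imwrite('pics/t1s.png',cv2.resize(a,(600,600)))"
```

```text
(no output)
```

View pics/t1s.png

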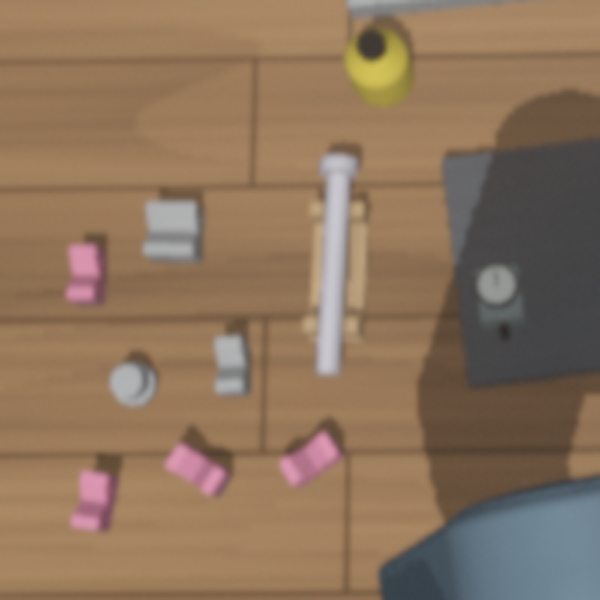

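View pics/s1.png

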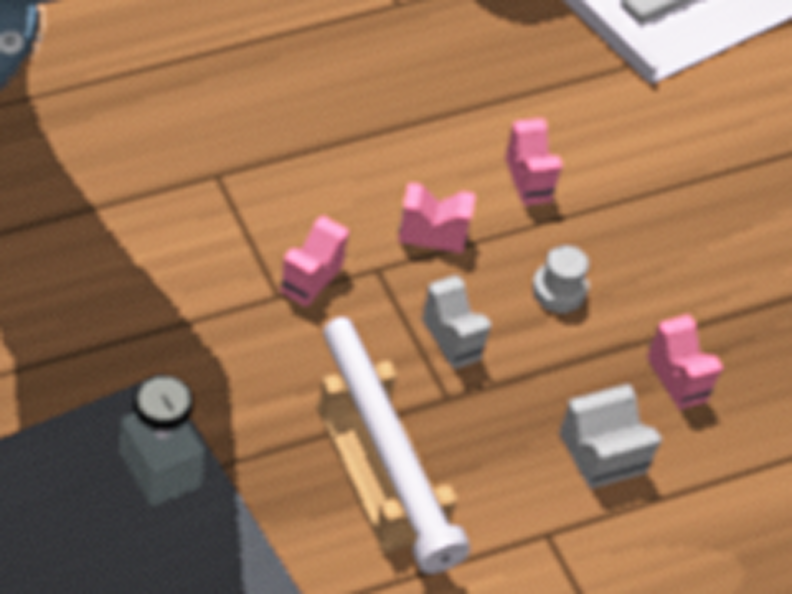

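The steel short V-block is at top px (217,270). The things that could be mistaken for it are the pink ones at (171,316), (206,306), (168,241) and (244,303). The long block is at (198,226), the master at (184,277), and the shaft at (252,238) with its head away from the robot. The stand is the left one on the plate at (306,245), and the stop is the right one at (409,232). Next I fit the poses by silhouette.

```bash
cat > fit.py <<'E'
from h import *
from scipy.optimize import minimize
def rz(a): return np.array([[np.cos(a),-np.sin(a),0],[np.sin(a),np.cos(a),0],[0,0,1.]])
def box(x,y,z0,h,cx=0,cy=0):
    return [np.array([[cx+i*x/2,cy+j*y/2,z0+k*h] for i in(-1,1) for j in(-1,1) for k in(0,1)])]
def vee(L):  # union of convex pieces, z from underside
    P=[[(-25,0),(25,0),(25,25),(-25,25)],[(-25,25),(-25,40),(-15,40),(0,25)],[(25,25),(25,40),(15,40),(0,25)]]
    return [np.array([[a/1e3,s*L/2,b/1e3] for a,b in p for s in(-1,1)]) for p in P]
t=np.linspace(0,2*np.pi,33)
def cylz(r,z0,z1): return [np.array([[r*np.cos(a),r*np.sin(a),z] for a in t for z in(z0,z1)])]
def cylx(r,x0,x1): return [np.array([[x,r*np.cos(a),r*np.sin(a)] for a in t for x in(x0,x1)])]
def models(z): return dict(
 v_long=vee(.046), v_short=vee(.024), master=cylz(.02,0,.012)+cylz(.015,0,.036),
 shaft=cylx(.011,-.101,.101)+cylx(.018,.087,.101),
 plate=box(.22,.36,0,.03)+box(.05,.03,.03,.07,-.035,-.14)+box(.05,.04,.03,.045,-.035,.14))
M=models(0)
S=8
def render(c,parts,pose,z,roi):
    x0,y0,x1,y1=roi; im=np.zeros(((y1-y0)*S,(x1-x0)*S),np.uint8); r=rz(pose[2])
    for p in parts:
        q=[px(c,r@v+[pose[0],pose[1],z]) for v in p]
        q=((np.array(q)-[x0,y0]+.5)*S-.5)*16
        cv2.fillConvexPoly(im,cv2.convexHull(q.round().astype(np.int32)),255,cv2.LINE_8,4)
    return cv2.resize(im,(x1-x0,y1-y0),interpolation=cv2.INTER_AREA)/255.
def satmask(im,name):
    f=im.astype(float); s=(f.max(2)-f.min(2))/(f.max(2)+1)
    return np.clip((.42-s)/.2,0,1) if name!="plate" else np.clip((.36-s)/.14,0,1)
def fit(cs,name,p0,z,mask=satmask,pad=12,fixyaw=False,step=.006):
    obs=[]
    for c in cs:
        q=np.array([px(c,rz(p0[2])@v+[p0[0],p0[1],z]) for p in M[name] for v in p])
        a=np.maximum(q.min(0)-pad,0).astype(int);b=np.minimum(q.max(0)+pad,[639,479]).astype(int)
        roi=(a[0],a[1],b[0],b[1]); obs.append((c,roi,mask(c["img"][roi[1]:roi[3],roi[0]:roi[2]],name)))
    k=2 if fixyaw else 3
    def cost(d): 
        P=np.r_[p0[:2]+d[:2]/1e3, p0[2]+(0 if fixyaw else d[2]/50)]
        return sum(np.sum((render(c,M[name],P,z,roi)-m)**2) for c,roi,m in obs)
    best=None
    s=np.vstack([np.zeros(k),np.eye(k)*step*1e3])
    res=minimize(cost,np.zeros(k),method="Nelder-Mead",options=dict(initial_simplex=s,xatol=.02,fatol=.01,maxiter=300))
    res=minimize(cost,res.x,method="Nelder-Mead",options=dict(initial_simplex=res.x-np.vstack([np.zeros(k),np.eye(k)*2]),xatol=.02,fatol=.01,maxiter=300))
    d=res.x; P=np.r_[p0[:2]+d[:2]/1e3, p0[2]+(0 if fixyaw else d[2]/50)]
    return P,res.fun,sum(m.sum() for _,_,m in obs),[(roi,m,render(c,M[name],P,z,roi)) for c,roi,m in obs]
E
python3 - <<'E'
from fit import *
cs=[cam("top"),cam("scene")]
G=dict(v_long=(.587,.345,0.,0),v_short=(.457,.287,0.,0),master=(.446,.382,0.,0),shaft=(.55,.191,0.,.041),plate=(.567,-.1,.1,0))
tiles=[]
for n,g in G.items():
    for cc in (cs,cs[:1],cs[1:]):
        P,f,a,v=fit(cc,n,np.array(g[:3]),g[3],fixyaw=n=="master")
        print(n,(P[:2]*1e3).round(1),np.degrees(P[2]).round(2),round(f,1),round(a,1))
        if cc is cs:
            for roi,m,r in v:
                t_=cv2.resize((np.dstack([r,m,m])*255).astype(np.uint8),(200,150)) ; tiles.append(t_)
cv2.imwrite("pics/fit.png",np.vstack([np.hstack(tiles[0:4]),np.hstack(tiles[4:8]),np.hstack(tiles[8:]+[tiles[0]*0]*2)]))
E
```

```text
v_long [586.8 346.9] -0.79 67.2 1157.5
v_long [587.6 349.9] -1.03 31.1 486.9
v_long [586.3 346.2] -0.84 11.3 670.7
v_short [457.6 287.7] 2.47 69.3 688.9
v_short [460.3 291. ] 2.8 22.9 295.5
v_short [457.6 286.9] 2.23 21.6 393.3
master [444.2 382.5] 0.0 43.2 531.8
master [445.3 386. ] 0.0 25.6 250.4
master [444.  381.8] 0.0 4.2 281.4
shaft [549.3 191.2] -2.31 701.0 2495.9
shaft [550.4 194.1] -2.22 182.4 1069.2
shaft [549.4 190.8] -2.39 487.3 1426.7
plate [567.2 -97.8] 6.8 806.0 25341.8
plate [567.4 -95.8] 6.98 19.9 10032.3
plate [564.9 -99.5] 6.78 655.4 15309.6
```

View pics/fit.png

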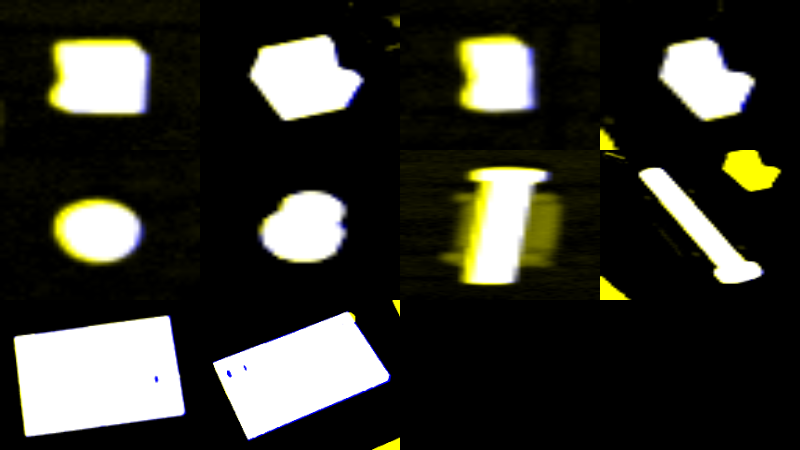

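Both fits are clean, but the two cameras differ by about 4 mm in y. I'll use the mean for grasping and correct relative to the plate when placing.

Run:
```python
from h import *
o=monitor.get_obs(); e=np.array(o["eef_rot"]); r=R.from_quat(np.r_[e[1:],e[0]]).as_matrix()
print(o["eef_pos"],o["q"],o["opening"],o["time_s"],ctrl.tcp_to_grasp); print(r.round(3)); print("jaw yaw",np.degrees(np.arctan2(r[1,1],r[0,1])))
```

```text
[ 0.2158724  -0.53293046  0.23128295] [-1.39226931e+00  1.80811320e-01  1.60699822e+00  1.12462497e-05
  1.35387286e+00 -2.06322276e-01] 0.998998977669274 1.3 0.0187
[[ 0.927  0.375 -0.   ]
 [ 0.375 -0.927  0.   ]
 [ 0.    -0.    -1.   ]]
jaw yaw -67.94989857277803
```

```bash
python3 -m pendant '[[[23,55,0,8.4,85],[23,55,0,8.4,85],[23,55,0,8.4,85],[23,55,0,8.4,85],[23,55,0,8.4,85],[23,55,0,8.4,85],[23,55,0,8.4,85],[23,55,0,8.2,85]]]'; python3 -m pendant '[[[23,55,0,0,85],[23,55,0,0,85],[23,55,0,0,85],[23,55,0,0,85],[23,55,0,0,85],[23,55,0,0,85],[23,55,0,0,85],[0,0,-10,0,85]]]'
```

```text
time_s: 2.3
eef_pos: [0.4004, -0.0912, 0.2317]
eef_rot: [0.001, 0.711, 0.703, 0.0]
wrist_force: [1.4, -1.1, 0.0]
opening: 0.992
time_s: 3.3
eef_pos: [0.5617, 0.2958, 0.2211]
eef_rot: [0.0, 0.711, 0.703, 0.001]
wrist_force: [-0.2, 0.1, 0.3]
opening: 0.993
```

```bash
python3 -m pendant '[[[25.3,51.7,0,-0.3,85],[0,0,-60,0,85],[0,0,-60,0,85],[0,0,-60,0,85],[0,0,-33,0,85],[0,0,0,0,85],[0,0,0,0,40],[0,0,0,0,40]]]'; python3 -m pendant '[[[0,0,0,0,40],[0,0,0,0,40],[0,0,0,0,40],[0,0,0,0,40]]]';  python3 -m pendant '[[[0,0,20,0,40],[0,0,60,0,40],[0,0,60,0,40],[0,0,40,0,40],[0,0,0,0,40],[0,0,0,0,40]]]'
```

```text
time_s: 4.3
eef_pos: [0.5878, 0.3442, 0.0112]
eef_rot: [0.001, 0.715, 0.699, 0.002]
wrist_force: [-3.4, -1.0, 2.2]
opening: 0.598
time_s: 4.8
eef_pos: [0.5878, 0.3444, 0.0114]
eef_rot: [0.001, 0.715, 0.699, 0.002]
wrist_force: [-1.8, -1.0, 7.2]
opening: 0.577
time_s: 5.55
eef_pos: [0.5847, 0.3432, 0.1861]
eef_rot: [-0.001, 0.715, 0.699, -0.002]
wrist_force: [0.2, -0.1, -5.5]
opening: 0.572
```

```bash
python3 -m pendant '[[[-5,-55,0,1,40],[-5,-55,0,1,40],[-5,-55,0,1,40],[-5,-55,0,1,40],[-5,-55,0,1,40],[-5,-55,0,1,40],[-5,-55,0,1,40],[-5,-55,0,1.2,40]]]'; python3 -m pendant '[[[-6,-57.7,0,0,40],[0,0,-30,0,40],[0,0,-30,0,40],[0,0,-30,0,40],[0,0,0,0,40],[0,0,0,0,40],[0,0,0,0,40]]]'; python3 -c "
from h import *
for n in('top','scene'): save(cam(n),n+'2.png')
o=monitor.get_obs();e=o['eef_rot'];print(o['eef_pos'],np.degrees(np.arctan2(e[2]**2-e[1]**2,2*e[1]*e[2])),o['q'])"
```

```text
time_s: 6.55
eef_pos: [0.5439, -0.0972, 0.1849]
eef_rot: [-0.003, 0.663, 0.749, -0.001]
wrist_force: [0.3, -0.9, -4.8]
opening: 0.573
time_s: 7.42
eef_pos: [0.541, -0.1543, 0.0995]
eef_rot: [0.001, 0.663, 0.749, 0.0]
wrist_force: [-0.2, -0.0, -5.1]
opening: 0.577
[ 0.54093939 -0.15425498  0.09952062] 6.95834980082939 [-4.88766512e-01  3.05988992e-01  1.74337385e+00 -8.92493489e-06
  1.09002440e+00 -6.10208508e-01]
```

```bash
python3 -m pendant '[[[-2.2,0,-40,0,40],[0,0,-12,0,40],[0,0,0,0,40],[0,0,-3,0,40],[0,0,-1.5,0,40],[0,0,0,0,40],[0,0,0,0,40]]]'
```

```text
time_s: 8.4
eef_pos: [0.5382, -0.154, 0.0421]
eef_rot: [0.0, 0.663, 0.749, 0.0]
wrist_force: [-0.9, -0.1, -5.8]
opening: 0.571
```

```bash
python3 -m pendant '[[[0,0,-1.5,0,40],[0,0,0,0,40]]]';  python3 -m pendant '[[[0,0,0,0,62],[0,0,0,0,70],[0,0,0,0,70],[0,0,40,0,70],[0,0,60,0,85],[0,10,60,0,85],[-5,60,0,0,85],[-5,60,0,0,85]]]'; python3 -m pendant '[[[-10,60,0,0,85],[-10,60,0,0,85],[-10,60,0,0,85],[-10,60,0,-2,85],[-10,60,0,-2,85],[-4,30,0,0,85],[0,0,0,0,85]]]'
cat > chk.py <<'E'
from fit import *
import sys
# python3 chk.py name x y yaw zunder  : fit + position in plate frame per camera
PL={"top":(.5674,-.0958,np.radians(6.98)),"scene":(.5649,-.0995,np.radians(6.78))}
o=monitor.get_obs();e=o['eef_rot'];print("tcp",(o['eef_pos']*1e3).round(1) if hasattr(o['eef_pos'],'round') else o['eef_pos'],np.degrees(np.arctan2(e[2]**2-e[1]**2,2*e[1]*e[2])).round(2))
def platefit(im,name):
    f=im.astype(float); s=(f.max(2)-f.min(2))/(f.max(2)+1); b=f.mean(2)
    return np.clip((b-95)/40,0,1)*np.clip((.42-s)/.2,0,1)
if __name__=="__main__":
    a=sys.argv[1:]
    for n in("top","scene"):
        c=cam(n)
        P,f,m,v=fit([c],a[0],np.array([float(a[1])/1e3,float(a[2])/1e3,np.radians(float(a[3]))]),float(a[4])/1e3,mask=platefit if float(a[4])>.02 else satmask,pad=6,fixyaw=a[0]=="master")
        pl=PL[n]; q=rz(pl[2]).T@np.array([P[0]-pl[0],P[1]-pl[1],0])
        print(n,"world",(P[:2]*1e3).round(1),np.degrees(P[2]).round(2),"plate",(q[:2]*1e3).round(1),np.degrees(P[2]-pl[2]).round(2),"res",f.round(1),m.round(1))
        save(c,f"{a[0]}_{n}_{int(o['time_s']*100)}.png",(v[0][0][0]-60,v[0][0][1]-50,v[0][0][2]+60,v[0][0][3]+50),3)
E
python3 chk.py v_long 538 -151 6.9 30
```

```text
time_s: 8.65
eef_pos: [0.5383, -0.1542, 0.0414]
eef_rot: [0.0, 0.663, 0.749, 0.0]
wrist_force: [-3.8, 1.7, 6.0]
opening: 0.576
time_s: 9.65
eef_pos: [0.5284, -0.0232, 0.2016]
eef_rot: [0.001, 0.664, 0.748, 0.001]
wrist_force: [0.6, 0.4, -0.2]
opening: 0.995
time_s: 10.52
eef_pos: [0.4732, 0.3081, 0.2002]
eef_rot: [-0.0, 0.687, 0.726, 0.0]
wrist_force: [1.4, -0.8, 0.2]
opening: 0.995
tcp [473.2 308.1 200.2] 3.16
top world [ 540.6 -151.2] 7.15 plate [-33.4 -51.7] 0.17 res 63.8 565.9
scene world [ 518.1 -151.9] 8.08 plate [-52.6 -46.5] 1.3 res 266.1 1041.1
```

Run:
```python
import cv2,glob,numpy as np
a=cv2.imread(glob.glob("pics/v_long_top*")[0]);b=cv2.imread(glob.glob("pics/v_long_scene*")[0])
h=max(a.shape[0],b.shape[0]); f=lambda i:cv2.copyMakeBorder(i,0,h-i.shape[0],0,0,0)
m=np.hstack([f(a),f(b)]); s=min(800/m.shape[1],600/h); print(a.shape,b.shape,s)
cv2.imwrite("pics/vl.png",cv2.resize(m,None,fx=s,fy=s))
```

```text
(402, 459, 3) (441, 486, 3) 0.8465608465608465
```

View pics/vl.png

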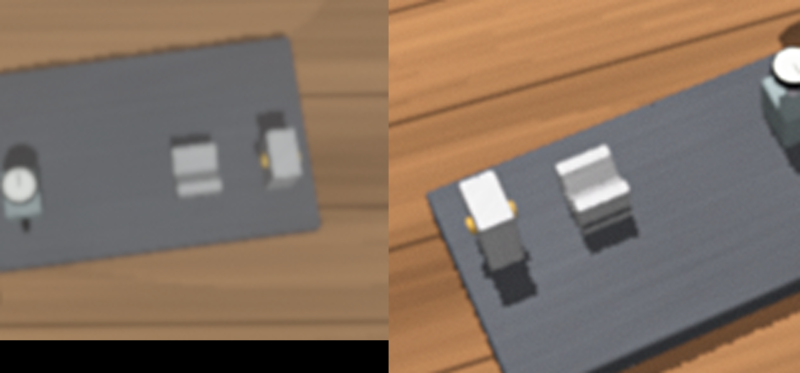

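```bash
python3 - <<'E'
s=open('chk.py').read()
a=s.index("    return np.clip((b-95)"); b=s.index("if __name__")
s=s[:a]+"""    med=np.median(b); return np.clip((b-med-10)/14,0,1)*np.clip((.42-s)/.2,0,1)
M['stop']=box(.05,.03,0,.07)
"""+s[b:]
s=s.replace("float(a[4])>.02","float(a[4])>20").replace('        save(c,','        cv2.imwrite("pics/m_%s_%s.png"%(a[0],n),cv2.resize((np.dstack([v[0][2],v[0][1],v[0][1]])*255).astype(np.uint8),(300,250)))\n        if 0:save(c,')
open('chk.py','w').write(s)
E
python3 chk.py v_long 538 -151 6.9 30; python3 chk.py stop 549 -241 6.9 30
python3 -c "
import cv2,numpy as np
r=lambda n:cv2.imread('pics/m_'+n+'.png')
cv2.imwrite('pics/mm.png',np.vstack([np.hstack([r('v_long_top'),r('v_long_scene')]),np.hstack([r('stop_top'),r('stop_scene')])]))"
```

```text
tcp [473.8 305.8 200.1] 2.99
top world [ 540.7 -151.3] 7.16 plate [-33.2 -51.9] 0.18 res 11.8 348.9
scene world [ 531.  -151.5] 6.23 plate [-39.8 -47.6] -0.55 res 168.9 489.7
tcp [474.3 305.  200.2] 2.88
top world [ 550.9 -242.1] 2.93 plate [ -34.2 -143.2] -4.05 res 46.4 267.5
scene world [ 508.  -243.1] 3.31 plate [ -73.5 -135.9] -3.47 res 154.9 349.1
```

View pics/mm.png

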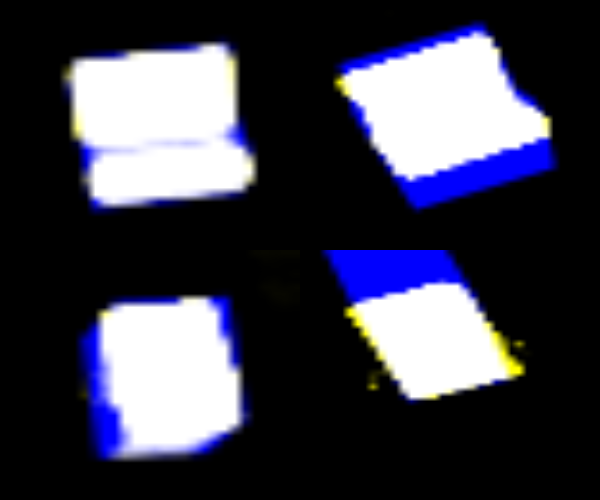

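View pics/mm2.png

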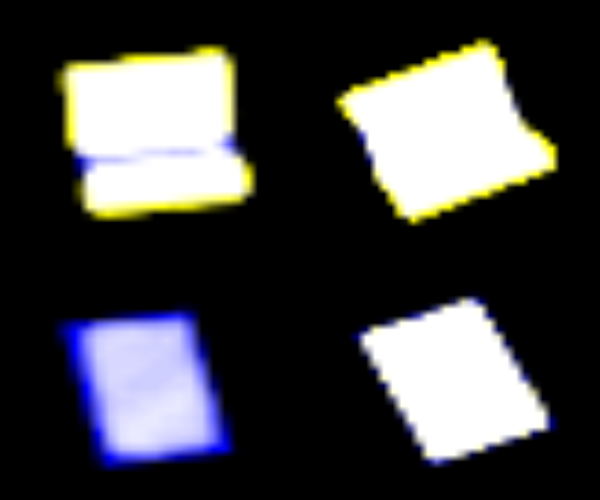

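```bash
python3 -m pendant '[[[-16,-17.6,0,-0.4,70],[0,0,-60,0,70],[0,0,-60,0,70],[0,0,-50,0,70],[0,0,-20,0,70],[0,0,0,0,70],[0,0,0,0,70]]]'; python3 -m pendant '[[[0,0,0,0,40],[0,0,0,0,40],[0,0,0,0,40],[0,0,0,0,40],[0,0,0,0,40]]]';  python3 -m pendant '[[[0,0,20,0,40],[0,0,60,0,40],[0,0,60,0,40],[0,0,40,0,40],[0,0,0,0,40],[0,0,0,0,40]]]'; python3 chk.py v_short 458 288 2 175 | head -1
```

```text
time_s: 11.9
eef_pos: [0.459, 0.2887, 0.0115]
eef_rot: [0.0, 0.691, 0.723, 0.001]
wrist_force: [0.8, 0.1, 0.5]
opening: 0.823
time_s: 12.52
eef_pos: [0.4593, 0.289, 0.0121]
eef_rot: [0.001, 0.691, 0.723, 0.001]
wrist_force: [-0.4, -0.9, 6.5]
opening: 0.575
time_s: 13.28
eef_pos: [0.457, 0.2881, 0.1891]
eef_rot: [-0.0, 0.691, 0.723, -0.001]
wrist_force: [0.1, 0.6, -4.1]
opening: 0.575
tcp [457.  288.1 189.1] 2.55
```

```bash
python3 -m pendant '[[[11.5,-56.5,0,0.7,40],[11.5,-56.5,0,0.7,40],[11.5,-56.5,0,0.7,40],[11.5,-56.5,0,0.7,40],[11.5,-56.5,0,0.7,40],[11.5,-56.5,0,0.8,40],[0,0,-50,0,40],[0,0,-40,0,40]]]'; python3 -m pendant '[[[0,0,0,0,40],[0,0,0,0,40],[0,0,0,0,40]]]'; python3 chk.py v_short 458 288 2 175 | head -1
```

```text
time_s: 14.38
eef_pos: [0.5254, -0.0512, 0.097]
eef_rot: [-0.002, 0.664, 0.747, -0.001]
wrist_force: [0.2, -0.5, -4.0]
opening: 0.575
time_s: 14.75
eef_pos: [0.5284, -0.0508, 0.1022]
eef_rot: [0.002, 0.663, 0.748, 0.001]
wrist_force: [0.1, 0.0, -3.3]
opening: 0.573
tcp [528.4 -50.8 102.2] 6.88
```

```bash
python3 -m pendant '[[[-2.4,-0.4,-40,0,40],[0,0,-15,0,40],[0,0,0,0,40],[0,0,0,0,40],[0,0,0,0,40]]]'; python3 -m pendant '[[[0,0,-2,0,40],[0,0,-2,0,40],[0,0,0,0,40],[0,0,0,0,40]]]'
```

```text
time_s: 15.48
eef_pos: [0.5256, -0.0513, 0.0466]
eef_rot: [0.001, 0.664, 0.748, 0.0]
wrist_force: [0.6, -0.0, -2.8]
opening: 0.572
time_s: 15.98
eef_pos: [0.5249, -0.0511, 0.0421]
eef_rot: [0.0, 0.664, 0.748, 0.0]
wrist_force: [-3.7, -0.5, 5.1]
opening: 0.58
```

```bash
python3 -m pendant '[[[1.1,0,0.8,0,40],[0,0,-0.5,0,40],[0,0,0,0,40]]]'; python3 -m pendant '[[[0,0,0,0,62],[0,0,0,0,70],[0,0,0,0,70],[0,0,40,0,70],[0,0,60,0,85],[0,10,60,0,85],[3,50,0,10,85],[3,50,0,10,85]]]'; python3 -m pendant '[[[3,50,0,10,85],[3,50,0,10,85],[3,20,0,10,85],[3,0,0,10,85],[0,0,0,10,85],[0,0,0,10,85],[0,0,0,0,85],[0,0,0,0,85]]]'
 TH="(10,14)" python3 chk.py v_shortT 526 -53 6.9 30;TH="(10,14)" python3 chk.py v_longT 538 -151 6.9 30;  python3 -c "
from h import *
c=cam('scene'); save(c,'s5.png',(160,150,440,340),2.8)"
```

```text
time_s: 16.35
eef_pos: [0.526, -0.051, 0.0421]
eef_rot: [0.0, 0.664, 0.748, 0.0]
wrist_force: [-3.0, 0.7, 5.1]
opening: 0.574
time_s: 17.35
eef_pos: [0.5324, 0.0598, 0.203]
eef_rot: [0.001, 0.522, 0.853, 0.001]
wrist_force: [0.5, 0.4, 0.1]
opening: 0.994
time_s: 18.35
eef_pos: [0.5436, 0.179, 0.2015]
eef_rot: [-0.0, 0.029, 1.0, -0.0]
wrist_force: [0.7, -0.7, 0.4]
opening: 0.997
tcp [543.6 179.  201.5] 86.65
top world [525.6 -50.2] 6.77 plate [-36.   50.3] -0.21 res 23.3 191.5
scene world [527.  -53.3] 7.8 plate [-32.1  50.4] 1.02 res 27.8 253.3
tcp [543.6 179.  201.6] 86.72
top world [ 537.7 -150.2] 5.65 plate [-36.1 -50.4] -1.33 res 31.6 347.9
scene world [ 538.4 -152.9] 5.93 plate [-32.6 -49.9] -0.85 res 42.7 488.1
```

View pics/s5.png

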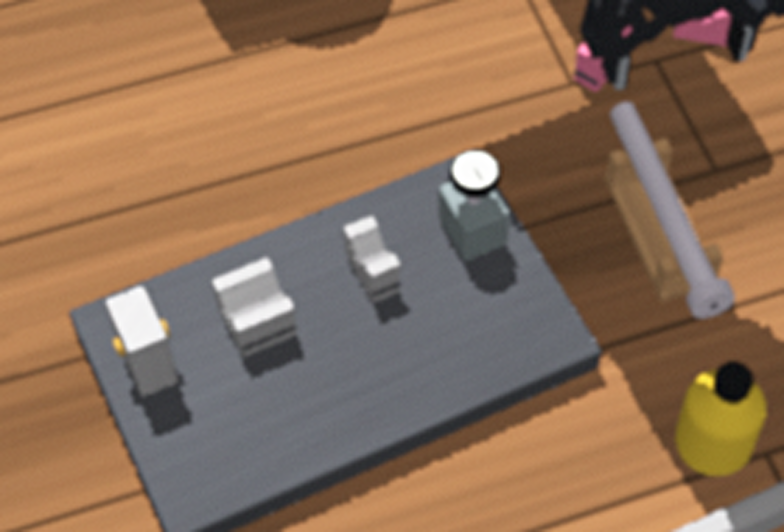

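```bash
python3 -m pendant '[[[6.2,13,0,1,60],[0,0,-60,0,60],[0,0,-60,0,60],[0,0,-20,0,60],[0,0,0,0,60],[0,0,0,0,60]]]'; python3 chk.py shaft 549 191 -2.3 41; python3 -c "
from h import *
c=cam('scene'); save(c,'s6.png',(350,160,470,260),5)"
```

```text
time_s: 19.35
eef_pos: [0.5521, 0.1925, 0.0642]
eef_rot: [0.002, 0.019, 1.0, 0.0]
wrist_force: [0.2, -0.8, 0.3]
opening: 0.704
tcp [552.1 192.5  64.2] 87.85
top world [572.4 205. ] 7.13 plate [ 41.5 298. ] 0.15 res 142.7 687.4
scene world [549.5 191. ] -2.35 plate [ 19.  290.3] -9.13 res 252.7 752.6
```

View pics/s6.png

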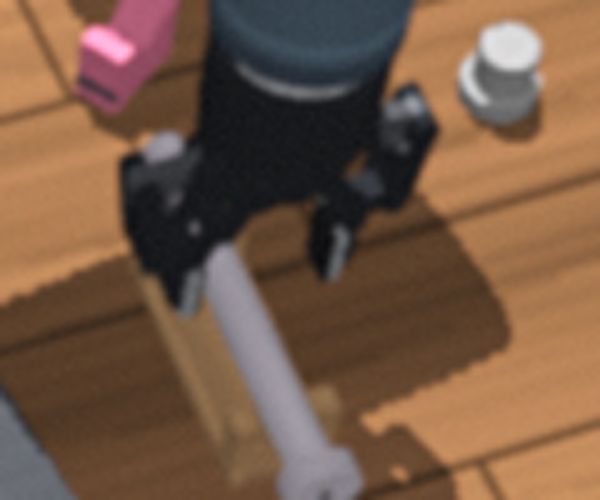

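The fingers straddle the shaft at its middle and the rest's base board looks low, so I'm descending in steps.

```bash
python3 -m pendant '[[[-2.5,0,-20,0,60],[0,0,-10,0,60],[0,0,0,0,60],[0,0,0,0,60]]]'; python3 -m pendant '[[[0,0,-9,0,50],[0,0,0,0,50],[0,0,0,0,50]]]'
```

```text
time_s: 20.0
eef_pos: [0.548, 0.1921, 0.0323]
eef_rot: [0.0, 0.019, 1.0, 0.0]
wrist_force: [1.0, 0.6, 1.3]
opening: 0.703
time_s: 20.38
eef_pos: [0.5473, 0.192, 0.0225]
eef_rot: [-0.0, 0.019, 1.0, -0.0]
wrist_force: [-0.7, -0.2, 0.4]
opening: 0.586
```

```bash
python3 -m pendant '[[[0,0,0,0,36],[0,0,0,0,36],[0,0,0,0,16],[0,0,0,0,16],[0,0,0,0,16],[0,0,0,0,12],[0,0,0,0,12],[0,0,0,0,12]]]'
```

```text
time_s: 21.38
eef_pos: [0.5475, 0.1922, 0.0229]
eef_rot: [0.0, 0.019, 1.0, 0.0]
wrist_force: [-2.0, 1.5, 4.3]
opening: 0.237
```

```bash
python3 -m pendant '[[[0,0,10,0,12],[0,0,30,0,12],[0,0,50,0,12],[0,0,50,0,12],[0,0,10,0,12],[0,0,0,0,12]]]'; python3 -m pendant '[[[-2,-35,0,-10,12],[-2,-37,0,-10,12],[-2,-37,0,-10,12],[-2,-37,0,-10,12],[-2,-37,0,-10,12],[-2,-37,0,-10,12],[-2,-37,0,-10,12],[-1,-36,0,-10,12]]]'; python3 -m pendant '[[[0,0,-20,-0.9,12],[0,0,-20,0,12],[0,0,0,0,12],[0,0,0,0,12]]]';  python3 chk.py v_short 458 288 2 175 | head -1;  python3 -c "
from h import *
c=cam('scene'); save(c,'s7.png',(160,150,440,340),2.8)"
```

```text
time_s: 22.12
eef_pos: [0.5468, 0.1918, 0.1717]
eef_rot: [-0.0, 0.019, 1.0, -0.0]
wrist_force: [0.5, 1.1, -6.1]
opening: 0.237
time_s: 23.12
eef_pos: [0.5301, -0.1014, 0.169]
eef_rot: [-0.003, 0.659, 0.752, -0.001]
wrist_force: [0.8, 0.3, -5.6]
opening: 0.235
time_s: 23.62
eef_pos: [0.5317, -0.1006, 0.1316]
eef_rot: [-0.001, 0.663, 0.749, -0.0]
wrist_force: [0.0, -0.2, -5.3]
opening: 0.234
tcp [ 531.7 -100.6  131.6] 6.95
```

View pics/s7.png

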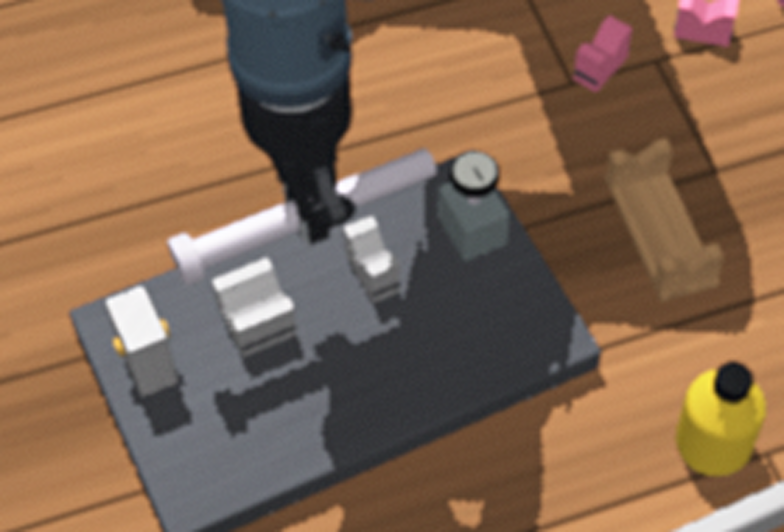

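```bash
python3 -m pendant '[[[0.3,-0.6,-40,0,12],[0,0,-20,0,12],[0,0,-10,0,12],[0,0,0,0,12],[0,0,0,0,12],[0,0,0,0,12]]]'; python3 chk.py v_short 458 288 2 175 | head -1
```

```text
time_s: 24.52
eef_pos: [0.5335, -0.1019, 0.0637]
eef_rot: [0.001, 0.663, 0.749, 0.0]
wrist_force: [-0.7, -0.1, -4.8]
opening: 0.236
tcp [ 533.5 -101.9   63.7] 6.95
```

```bash
python3 -m pendant '[[[-1.3,0.7,-4,0,12],[0,0,-3,0,12],[0,0,0,0,12],[0,0,0,0,12]]]'; python3 -m pendant '[[[0,0,-2,0,12],[0,0,0,0,12],[0,0,0,0,12]]]'; python3 -m pendant '[[[0,0,-1.5,0,12],[0,0,0,0,12],[0,0,0,0,12]]]'
```

```text
time_s: 25.12
eef_pos: [0.5314, -0.1009, 0.0555]
eef_rot: [-0.0, 0.663, 0.749, -0.0]
wrist_force: [0.7, -0.5, -5.4]
opening: 0.239
time_s: 25.5
eef_pos: [0.5314, -0.1009, 0.0536]
eef_rot: [0.0, 0.663, 0.749, 0.0]
wrist_force: [-0.2, -0.2, -4.6]
opening: 0.237
time_s: 25.88
eef_pos: [0.5319, -0.1009, 0.0529]
eef_rot: [0.0, 0.663, 0.749, 0.0]
wrist_force: [-2.9, 2.4, 6.5]
opening: 0.236
```

```bash
python3 -m pendant '[[[0,0,0,0,26],[0,0,0,0,34],[0,0,0,0,42],[0,0,0,0,48],[0,0,30,0,48],[0,0,60,0,48],[0,0,60,0,85],[-10,55,0,0,85]]]'; python3 -m pendant '[[[-10,55,0,0,85],[-10,55,0,0,85],[-10,55,0,0,85],[-10,60,0,0,85],[-10,60,0,0,85],[-10,60,0,0,85],[-10,60,0,0,85],[-5,20,0,0,85]]]'
cat > sh.py <<'E'
from chk import *
M['shaft']=cylx(.011,-.101,.101)+cylx(.018,.087,.101)
c=cam('scene'); save(c,f"sh{int(o['time_s']*100)}.png",(160,150,440,340),2.8)
# ends: brightness profile along the projected axis
for n in('scene','top'):
    c=cam(n); b=c['img'].astype(float).mean(2)
    S=np.array([.5489,-.2422]) if n=='scene' else np.array([.5489,-.2385])
    uy=np.array([-np.sin(np.radians(6.87)),np.cos(np.radians(6.87))])
    ss=np.arange(20,270,.5); pr=[]
    for s in ss:
        q=px(c,[*(S+uy*s/1e3),.0816]); pr.append(cv2.getRectSubPix(b.astype(np.float32),(1,1),(float(q[0]),float(q[1])))[0,0])
    pr=np.array(pr); g=np.diff(pr); 
    print(n,[(float(ss[i]),round(float(g[i]),1)) for i in np.argsort(-abs(g))[:14]])
E
python3 sh.py; ls pics/sh*
```

```text
time_s: 26.88
eef_pos: [0.5256, -0.049, 0.2084]
eef_rot: [0.006, 0.665, 0.747, 0.002]
wrist_force: [0.5, 0.6, -1.3]
opening: 0.957
time_s: 27.88
eef_pos: [0.4452, 0.382, 0.2019]
eef_rot: [-0.0, 0.662, 0.75, 0.0]
wrist_force: [0.9, 0.2, 0.2]
opening: 1.0
tcp [445.2 382.  201.9] 7.15
scene [(39.0, 16.0), (241.0, -16.0), (38.5, 15.8), (38.0, 15.5), (241.5, -15.4), (37.5, 15.3), (242.0, -14.9), (242.5, -14.4), (240.5, -13.1), (243.0, -12.2), (240.0, -12.0), (257.5, 11.6), (257.0, 11.5), (256.5, 11.4)]
top [(262.5, 8.4), (263.0, 8.4), (263.5, 8.3), (264.0, 8.3), (262.0, 8.1), (242.5, -7.0), (264.5, 7.0), (242.0, -7.0), (241.5, -7.0), (241.0, -7.0), (240.5, -7.0), (38.0, 7.0), (37.5, 7.0), (37.0, 6.9)]
pics/sh2787.png
```

View pics/sh2787.png

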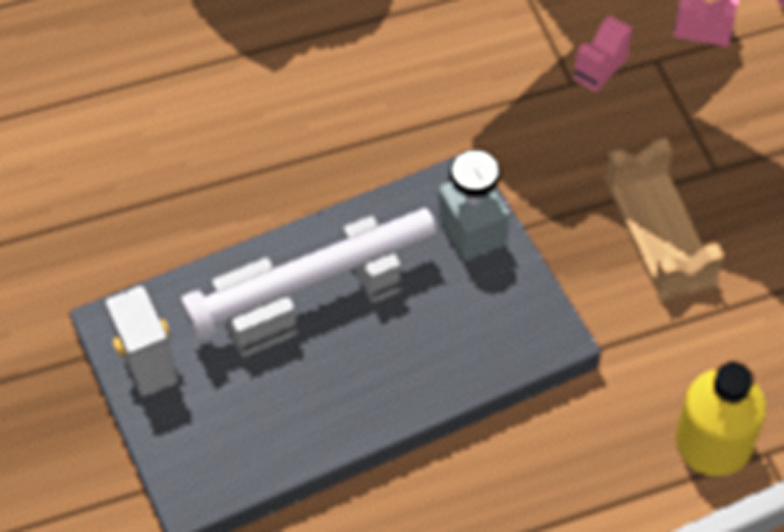

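The shaft's ends measure 38.5 and 241.5 mm from the stop, so it is centred at 140 with its head towards the stop. Next is the master.

```bash
python3 -m pendant '[[[-0.3,0.6,-60,0,70],[0,0,-60,0,60],[0,0,-40,0,60],[0,0,0,0,60],[0,0,0,0,60]]]'; python3 -m pendant '[[[0,0,-20,0,60],[0,0,-8,0,60],[0,0,0,0,60],[0,0,0,0,60]]]'
```

```text
time_s: 28.65
eef_pos: [0.4478, 0.3794, 0.0439]
eef_rot: [0.001, 0.663, 0.748, 0.001]
wrist_force: [-1.0, -1.2, 1.0]
opening: 0.699
time_s: 29.15
eef_pos: [0.4462, 0.3799, 0.0143]
eef_rot: [0.0, 0.663, 0.749, 0.0]
wrist_force: [-0.6, 0.0, 0.2]
opening: 0.708
```

```bash
python3 -m pendant '[[[-1.2,2.3,0,0,60],[0,0,0,0,45],[0,0,0,0,30],[0,0,0,0,22],[0,0,0,0,22],[0,0,0,0,22],[0,0,0,0,22]]]';python3 chk.py v_short 458 288 2 175 | head -1; python3 -m pendant '[[[0,0,20,0,22],[0,0,60,0,22],[0,0,60,0,22],[0,0,30,0,22],[0,0,0,0,22],[0,0,0,0,22]]]'
```

```text
time_s: 30.02
eef_pos: [0.4449, 0.3822, 0.0145]
eef_rot: [-0.0, 0.663, 0.749, 0.0]
wrist_force: [-3.0, -1.0, 4.8]
opening: 0.319
tcp [444.9 382.2  14.5] 6.95
time_s: 30.88
eef_pos: [0.444, 0.3814, 0.1827]
eef_rot: [-0.0, 0.663, 0.749, -0.001]
wrist_force: [0.1, 0.6, -2.6]
opening: 0.32
```

```bash
python3 -m pendant '[[[19.8,-52.6,0,0,22],[19.8,-52.6,0,0,22],[19.8,-52.6,0,0,22],[19.8,-52.6,0,0,22],[19.8,-52.6,0,0,22],[19.8,-52.6,0,0,22],[19.8,-52.6,0,0,22],[19.8,-52.6,0,0,22]]]'; python3 -m pendant '[[[19.4,-52.6,0,0,22],[0,0,0,0,22],[0,0,-60,0,22],[0,0,-50,0,22],[0,0,0,0,22],[0,0,0,0,22],[0,0,0,0,22]]]'
```

```text
time_s: 31.88
eef_pos: [0.6022, -0.0402, 0.1812]
eef_rot: [-0.002, 0.663, 0.749, -0.001]
wrist_force: [1.4, 0.7, -2.9]
opening: 0.32
time_s: 32.75
eef_pos: [0.6246, -0.0917, 0.077]
eef_rot: [0.002, 0.663, 0.749, 0.001]
wrist_force: [0.0, 0.5, -2.5]
opening: 0.323
```

```bash
python3 -m pendant '[[[-2,0,-18,0,22],[0,0,-10,0,22],[0,0,0,0,22],[0,0,0,0,22],[0,0,0,0,22]]]'
```

```text
time_s: 33.38
eef_pos: [0.6206, -0.0913, 0.046]
eef_rot: [-0.0, 0.663, 0.749, -0.0]
wrist_force: [-0.8, 0.7, -2.4]
opening: 0.32
```

```bash
python3 -m pendant '[[[1.2,-0.6,-1,0,22],[0,0,-1.2,0,22],[0,0,0,0,22],[0,0,0,0,22]]]'
```

```text
time_s: 33.88
eef_pos: [0.6222, -0.0921, 0.0446]
eef_rot: [0.0, 0.663, 0.749, 0.0]
wrist_force: [-3.3, -0.1, 5.2]
opening: 0.32
```

```bash
python3 -m pendant '[[[0,0,0,0,36],[0,0,0,0,46],[0,0,0,0,52],[0,0,0,0,52],[0,0,30,0,52],[0,0,60,0,52],[0,0,60,0,52],[-20,58,0,0,52]]]'; python3 -m pendant '[[[-20,58,0,0,52],[-20,58,0,0,52],[-20,58,0,0,52],[-20,58,0,0,52],[-20,58,0,0,52],[0,58,0,0,52],[0,0,0,0,52],[0,0,0,0,52]]]'; python3 sh.py;  cat > ms.py <<'E'
from chk import *
M['master']=cylz(.015,.0359,.036)
for th in((60,30),):
  TH[:]=th if isinstance(TH,list) else None
E
python3 - <<'E'
from chk import *
import chk
M['master']=cylz(.015,.0359,.036); ims=[]
for n in('scene','top'):
    c=cam(n); b=c['img'].astype(float).mean(2)
    u=px(c,[.6215,-.0924,.066]).round().astype(int); sub=c['img'][u[1]-14:u[1]+15,u[0]-14:u[0]+15]; ims.append(cv2.resize(sub,(290,290)))
    chk.TH=(50,40)
    P,f,m,v=fit([c],'master',np.array([.6215,-.0924,0]),.03,mask=platefit,pad=6,step=.004,fixyaw=True); print(n,P,f,m)
cv2.imwrite('pics/ms.png',np.hstack(ims)[:,:,::-1])
E
```

```text
time_s: 34.88
eef_pos: [0.6066, -0.0374, 0.2009]
eef_rot: [0.006, 0.665, 0.747, 0.003]
wrist_force: [0.1, 1.5, -0.6]
opening: 0.611
time_s: 35.88
eef_pos: [0.5016, 0.3139, 0.1936]
eef_rot: [0.0, 0.663, 0.749, -0.0]
wrist_force: [0.4, -0.3, -0.2]
opening: 0.612
tcp [501.6 313.9 193.6] 7.0
scene [(241.0, -16.2), (39.0, 15.9), (38.5, 15.8), (38.0, 15.6), (241.5, -15.6), (37.5, 15.4), (242.0, -15.0), (242.5, -14.4), (240.5, -13.7), (240.0, -12.4), (243.0, -12.0), (257.5, 11.8), (257.0, 11.6), (256.5, 11.5)]
top [(262.5, 8.4), (263.0, 8.4), (263.5, 8.3), (264.0, 8.3), (262.0, 8.1), (264.5, 7.0), (38.0, 7.0), (37.5, 7.0), (37.0, 7.0), (36.5, 6.9), (242.5, -6.9), (242.0, -6.9), (241.5, -6.9), (241.0, -6.9)]
tcp [502.2 312.7 193.8] 6.85
scene [ 0.62273669 -0.09278508  0.        ] 29.73651504229143 173.475
top [ 0.62203362 -0.09032163  0.        ] 37.08204368512109 32.82500000000002
```

```bash
python3 -c "
import cv2,numpy as np,glob
a=cv2.imread(sorted(glob.glob('pics/sh*'))[-1]);b=cv2.imread('pics/ms.png');a=cv2.resize(a,(432,293))
b=cv2.resize(b,(368,184));b=cv2.copyMakeBorder(b,0,109,0,0,0);cv2.imwrite('pics/last.png',np.hstack([a,b]))"
```

```text
(no output)
```

View pics/last.png

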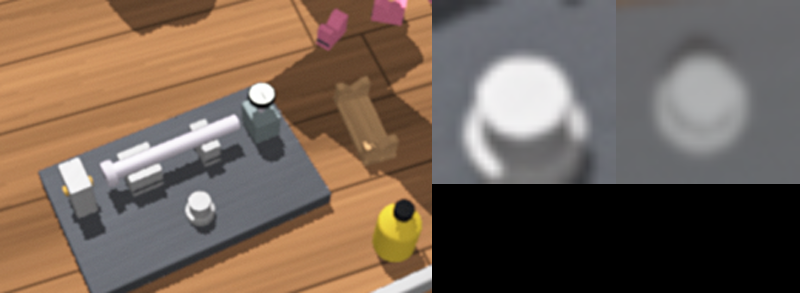

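```bash
python3 -c "
from bench import order,monitor
print(monitor.get_obs()['time_s'],order.hand_in())"
```

```text
the job is handed in; nothing more can be done
36.125 None
```

The layout is done in the order you asked and was handed in at 36.1 s, with the gripper open and clear of everything. I placed the long V-block, then the short one, then the shaft, then the setting master. The wrench, oil bottle, parts bin and pink look-alikes were not handled.

| Check (scene camera) | Measured | Asked |
|---|---|---|
| Long V-block to end stop | 89.9 mm, 0.2 mm off the line | 90 mm, on the line |
| Short V-block to dial stand | 89.8 mm (stand position worked out as 280 mm from the stop), about 0.9 mm off the line | 90 mm, on the line |
| Shaft ends from the stop's centre | about 38.5 and 241.5 mm, so its middle is at 140 mm | midway, 140 mm |
| Setting master | about 1.3 mm from its target point | 90 mm behind the shaft's middle |

- **Shaft:** it lies in both grooves with its head towards the end stop. It never came near the plate.
- **V-block angle:** image fits scattered by about ±1.3° against the plate. The gripper's angle when it let go was within about 0.1° of the plate's.
- **Setting master:** its fit was rough, because part of the foot was counted in the outline.
- **Camera disagreement:** the two cameras differ by 2–4 mm in absolute y. I took every spacing from the scene camera relative to the stop. I did not rely on the top camera's fits on the plate, which were rougher.
- **Forces:** the highest wrist force in any reading after a move was about 8 N. I only read it at the end of each command.

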